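# Open the test pod: find the hand of its cap

## Robot

A 7-joint arm with a two-finger parallel gripper is mounted at the origin on a cart in front of the work surface, level with it; the furniture and walls round the work are solid. World frame = base frame: x ahead of the robot, y to its left, z up, the work surface at z = 0. Lengths are in m, angles in rad, forces in N, time in s.
With the tool pointing down it reaches from about 0.4 to 0.85 m from the base axis. Payload 10.4 kg.
Tool frame: the origin (TCP) lies between the finger pads; the fingertips stand 17 mm ahead of it and the grasp point (between the pads) lies 2 mm behind it (r.tip_extent is the distance from the TCP to the fingertips, in m); z points along the fingers, y is the direction in which the jaws open and shut (so a half turn about z gives the same grasp; the last joint's range is limited). The gripper opens to 85 mm and grips with 20 to 120 N. Pads are 22 mm wide; open, the fingers measure 114 mm over their backs; the gripper's body (76 mm by 85 mm) begins 54 mm behind the grasp point. The pads swing forward as they close: fully open they stand 13 mm farther back than shut.
Start: joints at [1.139, 0.332, -0.065, 1.46, 0.022, 1.35, -0.088], TCP at [0.248, -0.574, 0.221] pointing down, gripper open.
Joint ranges: [-2.6, 2.6], [-0.5, 2.12], [-1.47, 1.34], [0.16, 2.42], [-1.27, 4.41], [0.06, 2.06], [-2.6, 2.6]. Speed limits (rad/s): [2.22, 2.22, 2.79, 2.79, 3.14, 3.14, 3.14].

## Interface

Orientations are given as a rotation vector (axis times angle).
In Python, from cell import r gives the robot as it stands.
- The arm moves only by the tool servo_tool, never from a script. Its argument "steps" is a list of rows, each an object with "xyz": the shift along the world's x, y, z as a fraction of full scale, a list of three; "spin": the turn about the world's z as a fraction of full scale; "claw": the opening, from 0 (shut) to 1 (fully open). A call has 1 to 20 rows; each row shifts and turns the commanded pose from where the row before left it; what a row does not reach is not made up. Full scale, the value 1, is 50 mm for a shift and 0.15 rad for a turn. A row lasts 1/8 s, in which the tool goes at most 62.5 mm and 10.7 degrees, less where a joint would pass 70% of its speed; a pose out of reach is approached as far as the arm can. A call with a number of a shift or a turn outside -1 to 1 is refused whole. A call with a gripper value outside its range is refused whole. The fingers move at their own pace and stop on an object; the grip force is fixed at half the most. Time passes only in rows, so rows that do not move let the fingers close. It gives the time, the measured TCP pose, the force and the opening at its end, in the units of the state.
- r.get_obs(): the state, without advancing time (a new reading comes with each control period).
- r.camera(name): name is "side" or "top" or "wrist"; returns the picture (400x640x3 uint8, red, green, blue); there is no depth.
- r.calibration(name): a dict with "fx", "fy", "cx", "cy" (pixels), "k1" (the pictures are not rectified: a ray, as slopes to the right and down, at radius r is drawn at 1 + k1 r^2 times it, then the intrinsics apply), "R" (3x3) and "t" (3): a world point X has camera coordinates R X + t; the wrist camera has in their place "T_tool_cam" (4x4, takes a point from camera to tool coordinates, whose origin is the TCP and whose axes are the flange's). Camera axes: x right, y down, z forward; pixel columns grow to the right and rows downward; lengths in m; the calibration is good to about 2 mm. A picture is of the moment at which its call begins: read the wrist's pose just before it. calibration takes no time and is no camera call.
- r.close_job(): hands the job in, once; it reports no verdict.
The state is a dict: "time": time; "joints": joint angles; "joint_vel": joint speeds; "tau": joint torques, N m; "ee_pos": TCP position; "tool_rot": TCP orientation; "force": force on the tool from outside, world axes, zero at the start; "torque": the same for the moment, N m; "width": finger opening in m.
Only numpy, scipy, OpenCV 4.12 (cv2) and the standard library are available. Lean on these libraries where they do the work, as an engineer would, in place of code of your own. Each camera call takes 0.05 s, during which the arm holds its last target. There are 200 camera calls.

## Task

The grey test pod has to be opened for inspection. First pull the red interlock plug straight up out of its socket against its spring catch and leave it in the blue bin. Then loosen the orange cap: nobody knows whether it has a left- or a right-hand quick thread, so try both ways until it frees after about a fifth of a turn. Lift it off and finish while holding it in the gripper, still and level, about 10 cm straight above the open pod; leave the red-lidded jar, the loupe and the stamp where they stand.

Things in the scene. Friction and masses are not known exactly. Their poses are not given: they have to be found in the camera images.
- pod: grey instrument block 78 (x) x 152 (y) x 50 mm, fixed to the bench and rigid; origin at the centre of its underside, z up. Its flat deck is 50 mm above the bench and holds the round well (45 mm wide) at the origin's x and y, and the plug socket 48 mm along +y from there. Black vent slots mark the -y end
- cap_grip (a point): loose orange screw cap, 0.1 kg: point on its axis inside the ribbed round grip (40 mm wide, 32 mm high), 10 mm below the cap's top, 22 mm above its black flange (56 mm wide, 5 mm thick, resting on the deck), so 27 mm above the deck at first. x along the white bar on top, z up. The bar starts within 0.07 rad of the pod's x. A stem with a cross bar reaches 28 mm below the flange
- plug_grip (a point): loose red interlock plug, 0.04 kg: centre of its upright handle, 30 mm above the deck while plugged in, its axes then the pod's. The handle is 14 mm thick along x, 20 mm along y; its top is 12 mm above this point. From the foot of the handle a tongue reaches along -y over the cap's flange and keeps the cap down while the plug is in
- plug_tip (a point): centre of the lower end of the plug's 12 mm square shank, 58 mm below point plug_grip along the plug's axis
- blue_bin: blue open-topped parts bin 102 (x) x 70 (y) x 52 mm, walls about 2 mm, loose, 0.5 kg; origin at the centre of its underside; it stands left or right of the pod, the red bin on the other side
- jar_flux: white jar with a red lid, 46 mm wide, 50 mm high, loose; origin at the centre of its underside; to be left alone
- loupe: black cylindrical loupe, 38 mm wide, 28 mm high, loose; origin at the centre of its underside; to be left alone
- stamp_ok: red-handled stamp, 24 x 34 x 56 mm, loose; origin at the centre of its underside; to be left alone
- pod_mouth (a point): centre of the well's mouth, at deck height; pod's axes. The cap's quick thread: turned the loosening way it goes nearly without effort, is free to lift straight out between 1.1 and 1.5 rad and meets an end stop at about 1.65 rad (forced against a stop it binds). The other way a hard stop comes within 0.25 rad. Until loosened it lifts only 1 to 2 mm. Which way loosens changes and cannot be seen
- pod_socket (a point): centre of the plug socket's mouth, at deck height; pod's axes. The shank goes 28 mm deep and is held by two sprung detent balls: it takes about 5 to 10 N straight up to pull the plug, and it is clear after 28 mm
Mind the look-alikes: they are no part of the job. What is shaped like the part that bears cap_grip but turquoise is not meant.

How it is judged:
By the outcome, as a careful person would: the job done as asked, in the order asked, and still so for the second after the job is handed in, while the arm keeps its last pose, push and grip.
It also fails if it takes over 72 s, if anything falls off the work surface, if the arm or the gripper's body presses on something with over 40 N, if the wrist force passes 120 N, or if a joint passes its speed limit or range.

## Working session

There is one attempt and no reset: what is moved stays moved. The work goes in short steps, Python scripts to look and compute and a tool call to move; the robot and the scene stay as the last step left them, time stands still between calls to the robot, and variables do not carry over. Pictures are saved under pics/ and viewed, about 8 in all and at most 12, crops included, and the job is handed in when it is done.

Besides the shell and the picture viewer there is one more tool, called after "Emit:" as name(argument=value, ...) on one line, values as JSON. servo_tool: Moves the arm, as the interface text tells. Shift numbers are shares of 50 mm and turn numbers shares of 0.15 rad, none past 1 either way. Its arguments: {"type":"object","properties":{"steps":{"type":"array"}},"required":["steps"]}

```bash
ls; mkdir -p pics
python3 - <<'E'
from cell import r
import cv2,numpy as np
print(r.get_obs())
for n in("top","side"):
    im=r.camera(n);cv2.imwrite(f"pics/{n}0.png",im[:,:,::-1])
    print(n,r.calibration(n))
print(r.calibration("wrist"))
E
```

```text
pics
{'time': 0.0, 'joints': array([ 1.13937835,  0.33288282, -0.06468406,  1.46091483,  0.0215776 ,
        1.34989217, -0.08848795]), 'joint_vel': array([-2.28999140e-04, -1.34227620e-03,  1.06097574e-03,  8.17227380e-05,
        5.20165448e-04, -6.33209621e-04, -1.98935201e-04]), 'tau': array([-1.13170918e-03, -6.25446153e+01,  4.89578792e-02, -3.91614461e+01,
        1.62538775e-02,  9.78143566e-03,  1.90987595e-05]), 'ee_pos': array([ 0.24829691, -0.57315185,  0.2201217 ]), 'tool_rot': array([-3.07484926e+00, -6.37449603e-01,  5.19192824e-04]), 'force': array([-0.20058249, -0.24638974, -0.76593418]), 'torque': array([-0.00114237,  0.03990473, -0.02129477]), 'width': 0.08528808086918137}
top {'fx': 387.02838151124377, 'fy': 387.02838151124377, 'cx': 324.43718458220246, 'cy': 196.64594373955424, 'k1': -0.04470881834688344, 'R': array([[-0.01571296, -0.99966125,  0.02074804],
       [-0.98460562,  0.01185688, -0.17438803],
       [ 0.17408295, -0.02316879, -0.9844584 ]]), 't': array([0.00322028, 0.57066119, 0.93397415])}
side {'fx': 505.3930352051074, 'fy': 505.3930352051074, 'cx': 320.3806299212441, 'cy': 197.22501739149928, 'k1': -0.07580426231328607, 'R': array([[-0.96513943, -0.26079237,  0.02220883],
       [-0.12195372,  0.3729981 , -0.91978243],
       [ 0.23158838, -0.89042673, -0.39179977]]), 't': array([0.52793307, 0.15868734, 1.11784021])}
{'fx': 280.8173546194325, 'fy': 280.8173546194325, 'cx': 318.5181678610563, 'cy': 198.98146109020175, 'k1': 0.00581350858440692, 'T_tool_cam': array([[-5.99927771e-04, -9.46198277e-01, -3.23586867e-01,
         8.39756305e-02],
       [ 9.99999729e-01, -7.05902024e-04,  2.10131121e-04,
        -2.50132617e-05],
       [-4.27246329e-04, -3.23586653e-01,  9.46198444e-01,
        -1.53361433e-01],
       [ 0.00000000e+00,  0.00000000e+00,  0.00000000e+00,
         1.00000000e+00]])}
```

View pics/top0.png

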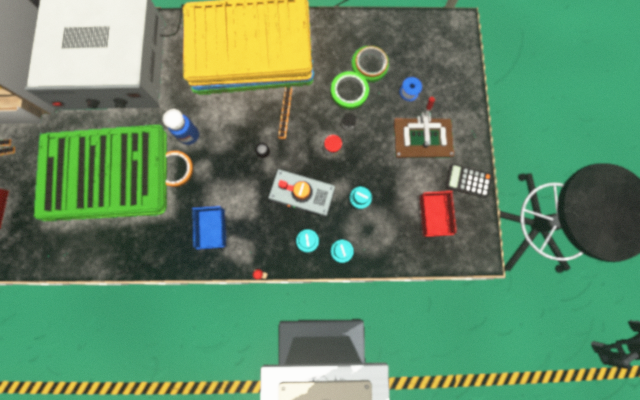

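View pics/side0.png

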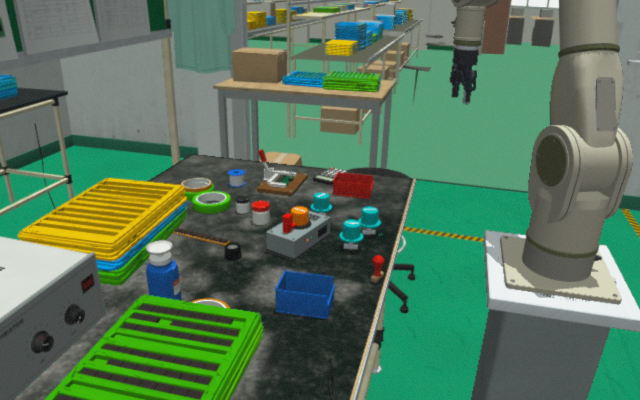

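```bash
cat > h.py <<'E'
import cv2,numpy as np
from scipy.spatial.transform import Rotation as Ro
from cell import r
def pose(name):
    c=r.calibration(name)
    if name!="wrist": return c,c["R"].T,-c["R"].T@c["t"]
    o=r.get_obs();Rt=Ro.from_rotvec(o["tool_rot"]).as_matrix();T=c["T_tool_cam"]
    return c,Rt@T[:3,:3],Rt@T[:3,3]+o["ee_pos"]
def cast(p,px,z):
    c,Rw,o=p;K=np.array([[c["fx"],0,c["cx"]],[0,c["fy"],c["cy"]],[0,0,1]])
    u=cv2.undistortPoints(np.array(px,float).reshape(-1,1,2),K,np.array([c["k1"],0,0,0]))[:,0]
    d=np.c_[u,np.ones(len(u))]@Rw.T
    return o+d*((z-o[2])/d[:,2])[:,None]
def proj(p,X):
    c,Rw,o=p;K=np.array([[c["fx"],0,c["cx"]],[0,c["fy"],c["cy"]],[0,0,1]])
    X=np.array(X,float).reshape(-1,3)
    return cv2.projectPoints(((X-o)@Rw)[:,None],np.zeros(3),np.zeros(3),K,np.array([c["k1"],0,0,0]))[0][:,0]
def blobs(im,h0,h1,s=120,v=60,amin=25):
    H=cv2.cvtColor(im,cv2.COLOR_RGB2HSV)
    m=((H[...,0]>=h0)&(H[...,0]<=h1)&(H[...,1]>=s)&(H[...,2]>=v)).astype(np.uint8)
    cs,_=cv2.findContours(m,cv2.RETR_EXTERNAL,cv2.CHAIN_APPROX_NONE)
    return m,[c for c in cs if cv2.contourArea(c)>=amin]
E
python3 - <<'E'
from h import *
im=cv2.imread("pics/top0.png")[:,:,::-1].copy();p=pose("top")
def show(n,h0,h1,z,**k):
    for c in blobs(im,h0,h1,**k)[1]:
        b=cv2.minAreaRect(c); W=cast(p,cv2.boxPoints(b),z)
        x,y=b[0]
        if 180<x<470 and 120<y<290:
            e=W[1]-W[0];f=W[2]-W[1]
            print(n,np.round(b[0],1),np.round(W.mean(0),4),np.round([np.hypot(*e[:2]),np.hypot(*f[:2])],3),np.round([np.arctan2(e[1],e[0]),np.arctan2(f[1],f[0])],3))
show("blue",105,125,.052)
show("orange",8,18,.087)
show("red",0,5,.092,amin=10);show("red2",172,180,.092,amin=10)
show("cyan",85,98,.087)
H=cv2.cvtColor(im,cv2.COLOR_RGB2HSV)
crop=im[160:290,180:380];cv2.imwrite("pics/topc.png",cv2.resize(crop,(800,520),interpolation=cv2.INTER_CUBIC)[:,:,::-1])
E
```

```text
blue [208.2 227.5] [0.496 0.287 0.052] [0.084 0.106] [-1.542 -3.075]
blue [185.8 131. ] [0.7493 0.3552 0.052 ] [0.058 0.068] [-0.701 -2.33 ]
orange [301.5 190. ] [0.5814 0.0521 0.087 ] [0.042 0.04 ] [-1.582  3.132]
orange [282.  131.5] [0.7322 0.1005 0.087 ] [0.02 0.04] [-1.581 -3.139]
orange [423.5 137.5] [ 0.7141 -0.2581  0.087 ] [0.148 0.099] [-1.573  3.063]
red [256.5 273.5] [0.3819 0.1588 0.092 ] [0.021 0.021] [-1.584 -3.132]
red [437.8 213.4] [ 0.5191 -0.2798  0.092 ] [0.085 0.112] [-1.502 -3.135]
red [285.6 185.8] [0.5913 0.0907 0.092 ] [0.015 0.037] [-0.452 -2.053]
red [332.5 143.5] [ 0.6978 -0.026   0.092 ] [0.043 0.044] [-1.579  3.118]
cyan [341.5 250.5] [ 0.433  -0.0426  0.087 ] [0.055 0.055] [-1.586  3.114]
cyan [307.  240.5] [0.458  0.0396 0.087 ] [0.058 0.055] [-1.584  3.128]
cyan [360. 197.] [ 0.5623 -0.091   0.087 ] [0.054 0.055] [-1.582  3.105]
```

View pics/topc.png

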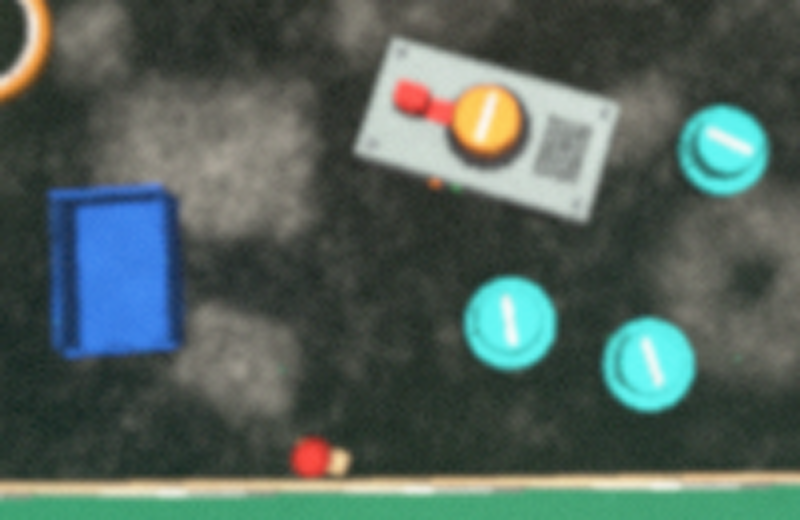

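Emit:
servo_tool(steps=[{"xyz":[0.3,0.8,0.8],"spin":0.4,"claw":1},{"xyz":[0.57,0.98,0.3],"spin":0.45,"claw":1},{"xyz":[0.57,0.98,0.2],"spin":0.45,"claw":1},{"xyz":[0.57,0.98,0.1],"spin":0.45,"claw":1},{"xyz":[0.57,0.98,0],"spin":0.45,"claw":1},{"xyz":[0.57,0.98,0],"spin":0.45,"claw":1},{"xyz":[0.57,0.98,0],"spin":0.45,"claw":1},{"xyz":[0.57,0.98,0],"spin":0.45,"claw":1},{"xyz":[0.57,0.98,0],"spin":0.45,"claw":1},{"xyz":[0.57,0.98,0],"spin":0.45,"claw":1},{"xyz":[0.57,0.98,0],"spin":0.45,"claw":1},{"xyz":[0.57,0.98,0],"spin":0.45,"claw":1},{"xyz":[0.2,0.9,0],"spin":0.45,"claw":1},{"xyz":[0,0.2,0],"spin":0,"claw":1},{"xyz":[0,0,0],"spin":0,"claw":1}])

```text
time: 1.98
ee_pos: [0.5867, 0.0606, 0.2906]
tool_rot: [-2.52, -1.875, 0.001]
force: [-0.0, 0.2, -0.8]
width: 0.0853
```

Run:
```python
from h import *
p=pose("wrist");im=r.camera("wrist");cv2.imwrite("pics/w1.png",im[:,:,::-1])
o=r.get_obs();print(o["time"],o["ee_pos"],o["tool_rot"],np.round(o["joints"],2))
pt=pose("top")
q=cast(pt,[(278.2,169.5),(334.5,185.75),(326.5,215.5),(269,198.2)],.05);print(q,q.mean(0))
X=Ro.from_rotvec(o["tool_rot"]).as_matrix()[:,1];print("jaw",np.arctan2(X[1],X[0]))
```

```text
2.025 [0.58687539 0.05927996 0.2907226 ] [ 2.52197962e+00  1.87251948e+00 -1.10609568e-03] [ 0.35  0.29 -0.67  1.42  0.18  1.49 -0.6 ]
[[ 0.64296308  0.11305292  0.05      ]
 [ 0.59865562 -0.03089307  0.05      ]
 [ 0.52232857 -0.00915469  0.05      ]
 [ 0.5683625   0.13595351  0.05      ]] [0.58307744 0.05223967 0.05      ]
jaw -0.29345449799732637
```

View pics/w1.png

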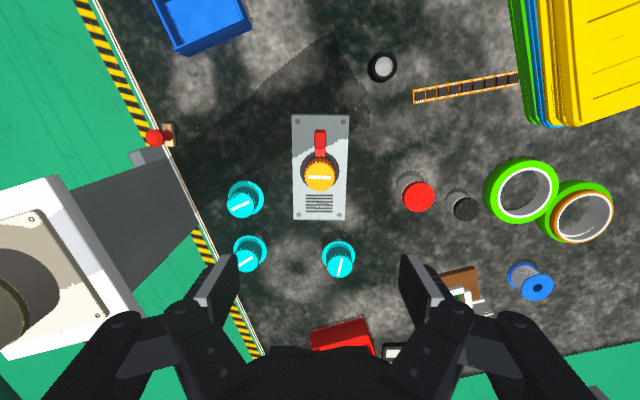

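```bash
cat > m.py <<'E'
from h import *
def meas(im,p):
    H=cv2.cvtColor(im,cv2.COLOR_RGB2HSV)
    m=((H[...,1]<45)&(H[...,2]>110)).astype(np.uint8)
    near=proj(p,[.583,.052,.05])[0]
    # pod: whole silhouette of deck incl. cap and plug
    m2=m|blobs(im,0,20,s=120)[0]
    m2=cv2.morphologyEx(m2,cv2.MORPH_CLOSE,np.ones((9,9)))
    m2=cv2.morphologyEx(m2,cv2.MORPH_OPEN,np.ones((9,9)))
    for c in cv2.findContours(m2,0,1)[0]:
        if cv2.pointPolygonTest(c,tuple(map(float,near)),False)>=0:
            b=cv2.minAreaRect(c);W=cast(p,cv2.boxPoints(b),.05);print("pod",np.round(b[0]),b[1],np.round(W.mean(0),4))
            for e in(W[1]-W[0],W[2]-W[1]):print("  edge %.4f ang %.3f"%(np.hypot(*e[:2]),np.arctan2(e[1],e[0])))
    for n,h0,h1,z in(("orange",10,30,.087),("red",0,5,.092),("red2",175,180,.092)):
        for c in blobs(im,h0,h1,s=150,amin=60)[1]:
            x,y,w,h=cv2.boundingRect(c)
            if np.hypot(x+w/2-near[0],y+h/2-near[1])<120:
                b=[(x,y+h/2),(x+w,y+h/2),(x+w/2,y),(x+w/2,y+h),(x+w/2,y+h/2)]
                print(n,x,y,w,h,cv2.contourArea(c));print(np.round(cast(p,b,z)[:,:2],4).tolist())
E
python3 - <<'E'
from m import *
im=cv2.imread("pics/w1.png")[:,:,::-1].copy();meas(im,pose("wrist"))
cv2.imwrite("pics/w1c.png",cv2.resize(im[100:230,270:370],None,fx=4,fy=4,interpolation=2)[:,:,::-1])
E
```

```text
pod [324. 170.] (109.0, 63.0) [0.5907 0.0457 0.05  ]
  edge 0.0847 ang -0.294
  edge 0.1600 ang -1.823
orange 304 157 31 34 770.0
[[0.568, 0.0606], [0.6067, 0.0489], [0.5938, 0.0761], [0.5806, 0.0325], [0.5873, 0.0548]]
red 402 182 33 30 720.5
[[0.683, -0.0055], [0.7247, -0.0181], [0.7075, 0.0085], [0.7, -0.0329], [0.7038, -0.0118]]
red 314 130 12 27 255.5
[[0.5923, 0.0951], [0.6066, 0.0908], [0.6042, 0.1086], [0.5946, 0.0768], [0.5995, 0.0929]]
```

View pics/w1c.png

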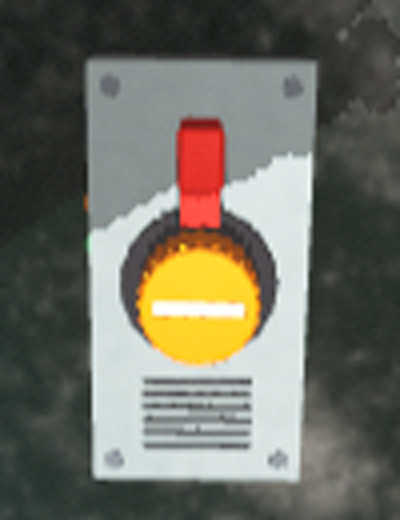

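Run:
```python
from h import *
p=pose("wrist");print(p[2])
q=cast(p,[(291.75,115),(349,115.5),(344.75,219.5),(293.75,219.5)],.05);print(q.round(4),q.mean(0))
for i in range(4):
    e=q[(i+1)%4]-q[i];print(np.hypot(*e[:2]),np.arctan2(e[1],e[0]))
c=cast(p,[(320,176.3)],.087)[0];g=cast(p,[(320.5,140)],.092)[0]
b=cast(p,[(308,177.3),(331,177.7)],.087);e=b[1]-b[0]
print(c,g,g-c,np.hypot(*(g-c)[:2]),np.arctan2(*(g-c)[1::-1])-np.pi/2,"bar",np.arctan2(e[1],e[0]))
```

```text
[0.61155022 0.13949935 0.44401405]
[[ 0.5726  0.1347  0.05  ]
 [ 0.6461  0.1118  0.05  ]
 [ 0.6011 -0.0332  0.05  ]
 [ 0.5268 -0.0107  0.05  ]] [0.58664701 0.05066965 0.05      ]
0.07700680346801754 -0.302454742213765
0.15176499623710454 -1.8720837489659379
0.07759783353957146 2.8474322233723584
0.15240906081614436 1.2656435618607482
[0.58705852 0.05162492 0.087     ] [0.60129215 0.09686649 0.092     ] [0.01423363 0.04524158 0.005     ] 0.04742780145060433 -0.3048094904918561 bar -0.31203718925764823
```

Emit:
servo_tool(steps=[{"xyz":[0.15,0.4,-0.8],"spin":-0.06,"claw":1},{"xyz":[0.136,0.35,-0.9],"spin":0,"claw":1},{"xyz":[0,0,-0.9],"spin":0,"claw":1},{"xyz":[0,0,-0.8],"spin":0,"claw":1},{"xyz":[0,0,-0.5],"spin":0,"claw":1},{"xyz":[0,0,-0.3],"spin":0,"claw":1},{"xyz":[0,0,0],"spin":0,"claw":1}])

```text
time: 2.9
ee_pos: [0.601, 0.0966, 0.0804]
tool_rot: [-2.531, -1.861, 0.002]
force: [0.0, 0.1, 0.7]
width: 0.0854
```

Run:
```python
from h import *
im=r.camera("wrist");o=r.get_obs()
cv2.imwrite("pics/w2.png",im[:,:,::-1]);print(o["ee_pos"],o["force"],o["time"])
```

```text
[0.60162303 0.0971855  0.08151401] [ 0.25856973 -0.19376576 -0.3367701 ] 2.95
```

View pics/w2.png

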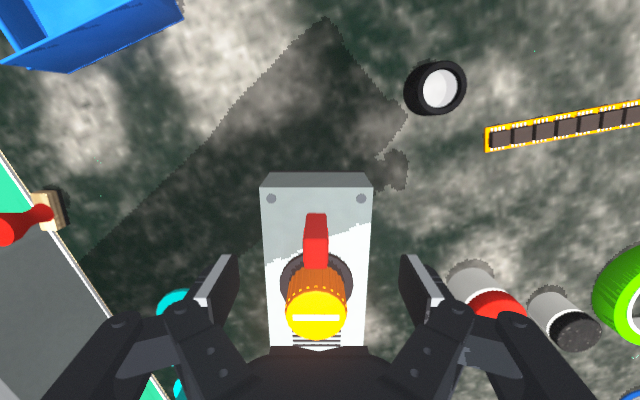

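The wrist view shows the red handle at (316,240), centred between the pads at columns 228 and 405. The cap is clear at (316,315).

Emit:
servo_tool(steps=[{"xyz":[0,0,0],"spin":0,"claw":0},{"xyz":[0,0,0],"spin":0,"claw":0},{"xyz":[0,0,0],"spin":0,"claw":0},{"xyz":[0,0,0],"spin":0,"claw":0},{"xyz":[0,0,0],"spin":0,"claw":0},{"xyz":[0,0,0],"spin":0,"claw":0}])

```text
time: 3.7
ee_pos: [0.5989, 0.1, 0.082]
tool_rot: [-2.525, -1.864, 0.005]
force: [-17.5, 1.5, 19.6]
width: 0.0004
```

Emit:
servo_tool(steps=[{"xyz":[0,0,0.1],"spin":0,"claw":0},{"xyz":[0,0,0.15],"spin":0,"claw":0},{"xyz":[0,0,0.2],"spin":0,"claw":0},{"xyz":[0,0,0.3],"spin":0,"claw":0},{"xyz":[0,0,0.5],"spin":0,"claw":0},{"xyz":[0,0,0.8],"spin":0,"claw":0},{"xyz":[0,0,0.3],"spin":0,"claw":0}])

```text
time: 4.58
ee_pos: [0.6023, 0.0984, 0.2018]
tool_rot: [2.528, 1.862, 0.006]
force: [0.8, -0.2, -0.2]
width: 0.0002
```

Run:
```python
from h import *
p=pose("wrist");im=r.camera("wrist");o=r.get_obs()
cv2.imwrite("pics/w3.png",im[:,:,::-1]);print(o["ee_pos"],o["force"],o["time"],o["width"])
c=r.calibration("top");im=r.camera("top");cv2.imwrite("pics/t3.png",im[:,:,::-1])
m,bs=blobs(im,105,125)
for c in bs:
    b=cv2.minAreaRect(c)
    if 195<b[0][0]<225 and b[0][1]>200: print(b,cast(pose("top"),cv2.boxPoints(b),.052).round(4))
```

```text
[0.60258471 0.09843504 0.20252794] [ 1.08925022 -0.86962581  0.75887576] 4.625 -0.00017668345070934757
((208.1551055908203, 227.5325164794922), (42.27643585205078, 33.475250244140625), 87.79740142822266) [[0.5477 0.3332 0.052 ]
 [0.55   0.2488 0.052 ]
 [0.4441 0.2418 0.052 ]
 [0.4419 0.3247 0.052 ]]
```

View pics/w3.png

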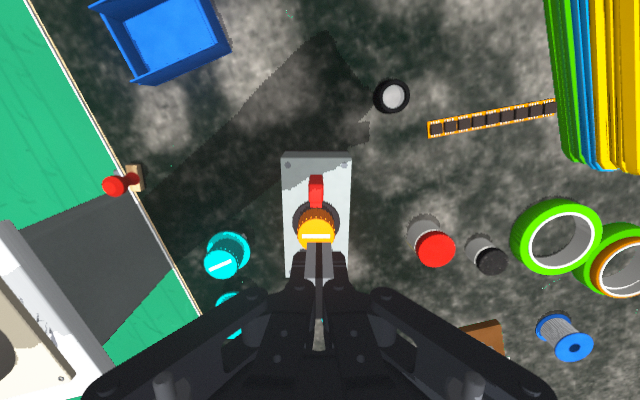

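The closed width is 0, so I missed the handle. I'll take a closer look at both frames before trying again.

Run:
```python
from h import *
a=cv2.imread("pics/w2.png")[170:350,215:425];b=cv2.imread("pics/w3.png")[140:320,215:425]
cv2.imwrite("pics/c23.png",np.hstack([cv2.resize(x,(398,340),interpolation=2) for x in(a,b)]))
print(r.tip_extent)
p=pose("wrist");print(proj(p,[[.6126,.135,.05][:3],[.5726,.1347,.05],[.6461,.1118,.05],[.587,.0516,.087],[.6013,.0969,.092]]))
c=r.calibration("wrist");T=np.linalg.inv(c["T_tool_cam"])
print([ (lambda X:[c["cx"]+c["fx"]*X[0]/X[2],c["cy"]+c["fy"]*X[1]/X[2]])((T@[x,y,z,1])[:3]) for x,y,z in[(0,0,.017),(.011,0,.017),(-.011,0,.017),(0,0,-.002)]])
```

```text
0.017
[[316.79287597 147.78705684]
 [281.85949481 159.02935912]
 [352.45239658 159.0079565 ]
 [317.19417588 236.42405112]
 [317.3125638  194.95402131]]
[[np.float64(317.90918930368144), np.float64(234.92497131681952)], [np.float64(317.8874378157535), np.float64(219.80025300817306)], [np.float64(317.9301330031364), np.float64(249.48800055166276)], [np.float64(317.85454472030364), np.float64(248.86341233380517)]]
```

View pics/c23.png

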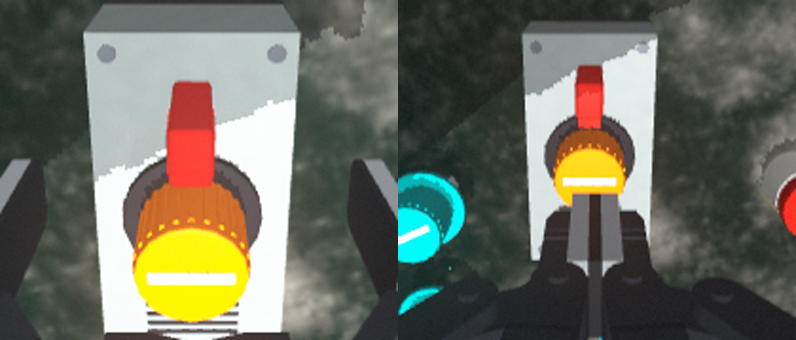

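Run:
```python
from h import *
o=r.get_obs();Rt=Ro.from_rotvec(o["tool_rot"]).as_matrix();P=[o["ee_pos"]+Rt@[x,0,z] for x,z in((0,0),(0,.017),(-.017,.017),(0,-.015))]
out=[]
for n in("side","top"):
    im=r.camera(n)[:,:,::-1].copy();p=pose(n);q=proj(p,P);print(n,q.round(1).tolist())
    c=q[0].astype(int);x0,y0=c-[48,60];s=8 if 0 else 4
    cr=cv2.resize(im[y0:y0+110,x0:x0+98],None,fx=s,fy=s,interpolation=2)
    for u,col in zip(q,((0,255,0),(0,0,255),(255,0,255),(255,255,0))):cv2.circle(cr,tuple(np.int32((u-[x0,y0]+.5)*s)),3,col,1)
    out.append(cr)
cv2.imwrite("pics/g4.png",np.hstack(out))
```

```text
side [[285.9, 168.3], [286.0, 175.6], [290.5, 173.4], [285.9, 161.7]]
top [[278.2, 170.8], [279.0, 172.6], [286.3, 174.8], [277.5, 169.2]]
```

View pics/g4.png

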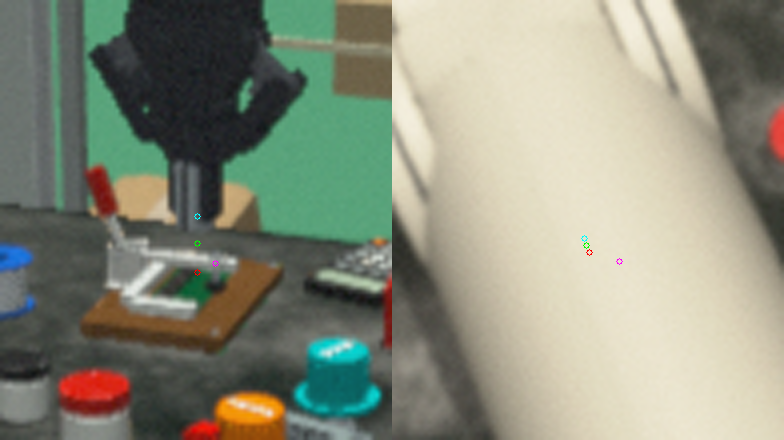

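The side view settles it. The shut fingertips end about 10 mm behind the reported TCP, where the text puts them 17 mm ahead. The upward force when they shut over the handle top (z 0.092) fits this too. I'll go about 27 mm deeper.

Emit:
servo_tool(steps=[{"xyz":[0,0,0],"spin":0,"claw":1},{"xyz":[0,0,0],"spin":0,"claw":1},{"xyz":[0,0,0],"spin":0,"claw":1},{"xyz":[0,0,-0.4],"spin":0,"claw":1},{"xyz":[0,0,-0.7],"spin":0,"claw":1},{"xyz":[0,0,-0.7],"spin":0,"claw":1},{"xyz":[0,0,-0.5],"spin":0,"claw":1},{"xyz":[0,0,-0.4],"spin":0,"claw":1},{"xyz":[0,0,-0.2],"spin":0,"claw":1},{"xyz":[0,0,0],"spin":0,"claw":1}])

```text
time: 6.02
ee_pos: [0.601, 0.098, 0.053]
tool_rot: [-2.529, -1.863, 0.001]
force: [-0.4, 1.0, 0.4]
width: 0.0852
```

Emit:
servo_tool(steps=[{"xyz":[0,0,0],"spin":0,"claw":0},{"xyz":[0,0,0],"spin":0,"claw":0},{"xyz":[0,0,0],"spin":0,"claw":0},{"xyz":[0,0,0],"spin":0,"claw":0},{"xyz":[0,0,0],"spin":0,"claw":0},{"xyz":[0,0,0],"spin":0,"claw":0}])

```text
time: 6.78
ee_pos: [0.6007, 0.0982, 0.0537]
tool_rot: [-2.529, -1.863, 0.001]
force: [-4.6, 0.5, 5.9]
width: 0.0131
```

Emit:
servo_tool(steps=[{"xyz":[0,0,0.1],"spin":0,"claw":0},{"xyz":[0,0,0.15],"spin":0,"claw":0},{"xyz":[0,0,0.2],"spin":0,"claw":0},{"xyz":[0,0,0.3],"spin":0,"claw":0},{"xyz":[0,0,0.5],"spin":0,"claw":0},{"xyz":[0,0,0.7],"spin":0,"claw":0},{"xyz":[0,0,0.1],"spin":0,"claw":0}])

```text
time: 7.65
ee_pos: [0.6033, 0.0985, 0.1603]
tool_rot: [2.527, 1.861, 0.009]
force: [0.3, 0.2, -0.7]
width: 0.013
```

Emit:
servo_tool(steps=[{"xyz":[-0.2,0.4,0],"spin":0.3,"claw":0},{"xyz":[-0.4,0.75,0],"spin":0.4,"claw":0},{"xyz":[-0.4,0.75,0],"spin":0.4,"claw":0},{"xyz":[-0.4,0.75,0],"spin":0.4,"claw":0},{"xyz":[-0.4,0.75,0],"spin":0.4,"claw":0},{"xyz":[-0.28,0.58,0],"spin":0.4,"claw":0},{"xyz":[0,0,0],"spin":0,"claw":0}])

```text
time: 8.52
ee_pos: [0.494, 0.3008, 0.1556]
tool_rot: [-2.162, -2.278, 0.0]
force: [0.1, -1.0, -0.2]
width: 0.013
```

Run:
```python
from h import *
p=pose("wrist");im=r.camera("wrist");o=r.get_obs()
cv2.imwrite("pics/w5.png",im[:,:,::-1]);print(o["ee_pos"],o["tool_rot"],o["force"],o["time"],o["width"])
```

```text
[0.49549261 0.29877103 0.15551044] [-2.16652397e+00 -2.27409894e+00  7.28104386e-04] [ 0.76163262 -0.49575585 -1.16755255] 8.575 0.012974247104859487
```

View pics/w5.png

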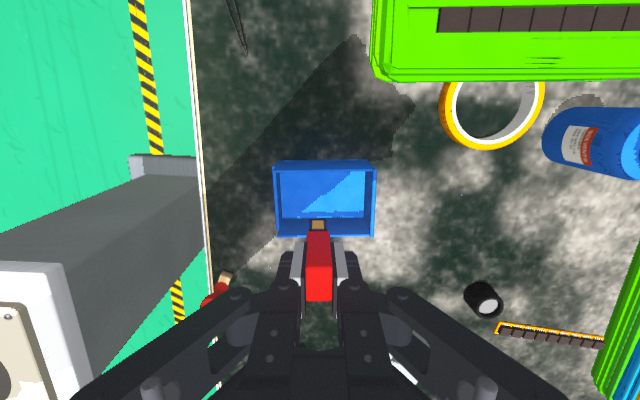

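The plug is out and held: handle at (318,270), shank tip at (318,224). The bin rim runs from (274,166) to (374,236).

Run:
```python
from h import *
p=pose("wrist");q=cast(p,[(274,166),(375,168),(373,236),(277,236)],.052);print(q.round(4),q.mean(0))
```

```text
[[0.4532 0.3249 0.052 ]
 [0.5472 0.3275 0.052 ]
 [0.5531 0.2576 0.052 ]
 [0.456  0.2529 0.052 ]] [0.50239463 0.29070437 0.052     ]
```

Emit:
servo_tool(steps=[{"xyz":[0.12,-0.1,-0.4],"spin":0,"claw":0},{"xyz":[0,0,-0.6],"spin":0,"claw":0},{"xyz":[0,0,-0.6],"spin":0,"claw":0},{"xyz":[0,0,-0.4],"spin":0,"claw":0},{"xyz":[0,0,-0.25],"spin":0,"claw":0},{"xyz":[0,0,0],"spin":0,"claw":0},{"xyz":[0,0,0],"spin":0,"claw":0.45},{"xyz":[0,0,0],"spin":0,"claw":0.45},{"xyz":[0,0,0],"spin":0,"claw":0.45},{"xyz":[0,0,0.3],"spin":0,"claw":0.45},{"xyz":[0,0,0.6],"spin":0,"claw":0.45},{"xyz":[0,0,0.9],"spin":0,"claw":0.5},{"xyz":[0,0,0.9],"spin":0,"claw":1},{"xyz":[0,0,0],"spin":0,"claw":1}])

```text
time: 10.32
ee_pos: [0.5047, 0.2935, 0.1833]
tool_rot: [2.17, 2.268, 0.01]
force: [0.0, 1.0, -0.3]
width: 0.077
```

Run:
```python
from h import *
p=pose("wrist");im=r.camera("wrist");o=r.get_obs()
cv2.imwrite("pics/w6.png",im[:,:,::-1]);print(o["ee_pos"],o["tool_rot"],o["force"],o["time"],o["width"])
for c in blobs(im,0,6,s=150,amin=60)[1]+blobs(im,105,125,amin=500)[1]: print(cv2.boundingRect(c),cast(p,[cv2.minAreaRect(c)[0]],.05).round(3))
im=r.camera("side");cv2.imwrite("pics/s6.png",im[:,:,::-1])
```

```text
[0.50397725 0.29267712 0.18089259] [2.17087573 2.2686364  0.00561494] [ 0.2965133  -0.4934337  -1.07137189] 10.375 0.08311298425948062
(438, 389, 30, 11) [[ 0.708 -0.003  0.05 ]]
(545, 115, 14, 35) [[0.735 0.36  0.05 ]]
(265, 148, 96, 73) [[0.5   0.296 0.05 ]]
(515, 96, 123, 66) [[0.76  0.364 0.05 ]]
```

Run:
```python
from h import *
for f,n in(("w6","wrist"),("s6","side")):
    im=cv2.imread(f"pics/{f}.png")[:,:,::-1].copy();p=pose(n)
    m=blobs(im,0,8,s=90,v=25,amin=8)[1]+blobs(im,170,180,s=90,v=25,amin=8)[1]
    print(n,proj(p,[.502,.291,.03]).round(),[cv2.boundingRect(c) for c in m])
a=cv2.imread("pics/w6.png")[130:240,240:380];b=cv2.imread("pics/s6.png")[225:335,235:375]
cv2.imwrite("pics/c6.png",np.hstack([cv2.resize(x,(395,310),interpolation=2) for x in(a,b)]))
```

```text
wrist [[317. 183.]] [(438, 388, 30, 12), (200, 277, 7, 11), (318, 201, 12, 6), (545, 115, 14, 35), (317, 175, 15, 28)]
side [[304. 291.]] [(174, 279, 5, 6), (82, 277, 11, 13), (297, 269, 9, 22), (372, 255, 13, 22), (251, 200, 19, 12), (333, 175, 4, 9), (335, 173, 39, 26), (258, 150, 6, 12), (296, 277, 9, 15)]
```

View pics/c6.png

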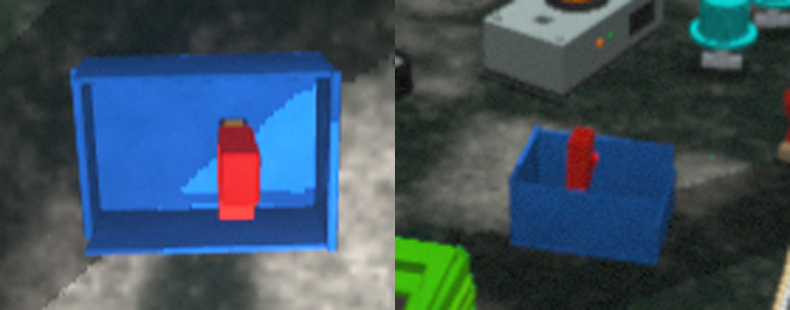

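The red plug stands in the blue bin, at about (238,170) in the left crop and (580,158) in the right. Next is the cap.

Emit:
servo_tool(steps=[{"xyz":[0.2,-0.5,0],"spin":-0.3,"claw":1},{"xyz":[0.3,-0.9,0],"spin":-0.4,"claw":1},{"xyz":[0.3,-0.9,0],"spin":-0.4,"claw":1},{"xyz":[0.3,-0.9,0],"spin":-0.4,"claw":1},{"xyz":[0.3,-0.9,0],"spin":-0.4,"claw":1},{"xyz":[0.26,-0.72,0],"spin":-0.4,"claw":1},{"xyz":[0,0,-0.4],"spin":0,"claw":1},{"xyz":[0,0,0],"spin":0,"claw":1}])

```text
time: 11.42
ee_pos: [0.5849, 0.0516, 0.1564]
tool_rot: [-2.526, -1.863, 0.004]
force: [0.2, -0.2, -0.2]
width: 0.0854
```

Run:
```python
from h import *
p=pose("wrist");im=r.camera("wrist");o=r.get_obs()
cv2.imwrite("pics/w7.png",im[:,:,::-1]);print(o["ee_pos"],o["tool_rot"],np.round(o["joints"],2),o["time"],o["width"])
print(proj(p,[[.587,.0516,.087]]))
# bright disc = cap top (yellow-ish), white bar inside
for v in(150,200,235):
  m,b=blobs(im,12,32,s=150,v=v,amin=100)
  for c in b:
    x,y,w,h=cv2.boundingRect(c)
    if 250<x<380: print(v,(x,y,w,h),cv2.minEnclosingCircle(c),cast(p,[(x+w/2,y+h-w/2)],.087).round(4))
```

```text
[0.58533465 0.05236124 0.15751972] [-2.52599801e+00 -1.86466062e+00  2.04579004e-03] [ 0.37  0.37 -0.66  1.62  0.23  1.24 -0.63] 11.475 0.08546891503131801
[[320.70783772 206.70866014]]
150 (295, 175, 49, 53) ((317.4414978027344, 200.9094696044922), 26.137136459350586) [[0.5869 0.0547 0.087 ]]
200 (295, 181, 48, 47) ((318.81915283203125, 203.5), 23.824491500854492) [[0.5863 0.0544 0.087 ]]
235 (296, 184, 47, 43) ((319.0, 203.5), 23.64856719970703) [[0.5869 0.0547 0.087 ]]
```

Emit:
servo_tool(steps=[{"xyz":[0.03,0,-0.5],"spin":0,"claw":1},{"xyz":[0,0,-0.6],"spin":0,"claw":1},{"xyz":[0,0,-0.5],"spin":0,"claw":1},{"xyz":[0,0,-0.3],"spin":0,"claw":1},{"xyz":[0,0,-0.15],"spin":0,"claw":1},{"xyz":[0,0,0],"spin":0,"claw":1}])

```text
time: 12.22
ee_pos: [0.5879, 0.0514, 0.0562]
tool_rot: [-2.529, -1.864, -0.0]
force: [-0.0, -0.8, -0.7]
width: 0.0852
```

Emit:
servo_tool(steps=[{"xyz":[0,0,0],"spin":0,"claw":0},{"xyz":[0,0,0],"spin":0,"claw":0},{"xyz":[0,0,0],"spin":0,"claw":0},{"xyz":[0,0,0],"spin":0,"claw":0},{"xyz":[0,0,0],"spin":0,"claw":0}])

```text
time: 12.85
ee_pos: [0.5883, 0.0511, 0.0568]
tool_rot: [2.529, 1.863, 0.002]
force: [-1.4, 0.2, 5.2]
width: 0.0382
```

```bash
python3 -c "
from cell import r
o=r.get_obs();print(o)"
```

```text
{'time': 12.85, 'joints': array([ 0.33436098,  0.47632212, -0.62062644,  1.70709299,  0.31151541,
        1.05722245, -0.68929468]), 'joint_vel': array([ 7.25845699e-04,  3.30420053e-03,  5.27602291e-05,  3.76616519e-04,
        1.97285438e-03,  2.73938534e-04, -6.08206478e-04]), 'tau': array([-8.24849610e-02, -5.75325823e+01, -9.00120378e+00, -3.18933356e+01,
        1.41257546e-01, -5.41397799e-01,  7.40393807e-04]), 'ee_pos': array([0.58825732, 0.05105766, 0.0568281 ]), 'tool_rot': array([2.52889883e+00, 1.86263505e+00, 1.54223436e-03]), 'force': array([-1.41387794,  0.22344968,  5.17280381]), 'torque': array([-0.06868268,  0.36327236,  0.00366589]), 'width': 0.03821758602757667}
```

Emit:
servo_tool(steps=[{"xyz":[0,0,0],"spin":0.3,"claw":0},{"xyz":[0,0,0],"spin":0.4,"claw":0},{"xyz":[0,0,0],"spin":0.4,"claw":0},{"xyz":[0,0,0],"spin":0,"claw":0}])

```text
time: 13.35
ee_pos: [0.5884, 0.0513, 0.0568]
tool_rot: [2.366, 2.065, 0.002]
force: [-0.7, -0.2, 4.8]
width: 0.038
```

```bash
cat > st.py <<'E'
from h import *
o=r.get_obs();X=Ro.from_rotvec(o["tool_rot"]).as_matrix()[:,1]
print(o["time"],"jaw %.3f"%np.arctan2(X[1],X[0]),o["ee_pos"].round(4),"F",o["force"].round(2),"M",o["torque"].round(3),o["width"].round(4),"tau7",o["tau"][6].round(3),"j7",o["joints"].round(2))
E
python3 st.py
```

```text
Traceback (most recent call last):
  File "st.py", line 3, in <module>
    print(o["time"],"jaw %.3f"%np.arctan2(X[1],X[0]),o["ee_pos"].round(4),"F",o["force"].round(2),"M",o["torque"].round(3),o["width"].round(4),"tau7",o["tau"][6].round(3),"j7",o["joints"].round(2))
                                                                                                                           ^^^^^^^^^^^^^^^^
AttributeError: 'float' object has no attribute 'round'
```

```bash
sed -i 's/o\["width"\].round(4)/round(o["width"],4)/' st.py; python3 st.py
```

```text
13.35 jaw -0.136 [0.5884 0.0513 0.0568] F [-0.71 -0.24  4.84] M [0.196 0.074 0.033] 0.038 tau7 0.446 j7 [ 0.36  0.48 -0.65  1.71  0.33  1.06 -0.54]
```

Emit:
servo_tool(steps=[{"xyz":[0,0,0],"spin":0.3,"claw":0},{"xyz":[0,0,0],"spin":0.3,"claw":0},{"xyz":[0,0,0],"spin":0.3,"claw":0},{"xyz":[0,0,0],"spin":0,"claw":0}])

```text
time: 13.85
ee_pos: [0.5886, 0.0517, 0.0568]
tool_rot: [2.224, 2.218, 0.004]
force: [0.9, 2.3, 5.7]
width: 0.0385
```

```bash
python3 st.py
```

```text
13.85 jaw -0.003 [0.5886 0.0517 0.0568] F [0.9  2.31 5.71] M [ 0.613 -0.078 -0.911] 0.0385 tau7 1.241 j7 [ 0.38  0.49 -0.68  1.7   0.34  1.07 -0.41]
```

The moment jumped to -0.91 N m after about 0.3 rad. That is the stop, so I'm reversing.

Emit:
servo_tool(steps=[{"xyz":[0,0,0],"spin":-0.4,"claw":0},{"xyz":[0,0,0],"spin":-0.6,"claw":0},{"xyz":[0,0,0],"spin":-0.7,"claw":0},{"xyz":[0,0,0],"spin":-0.7,"claw":0},{"xyz":[0,0,0],"spin":-0.7,"claw":0},{"xyz":[0,0,0],"spin":-0.6,"claw":0},{"xyz":[0,0,0],"spin":0,"claw":0}])

```text
time: 14.72
ee_pos: [0.5884, 0.0513, 0.0568]
tool_rot: [2.747, 1.523, 0.002]
force: [0.4, 1.2, 6.4]
width: 0.038
```

```bash
python3 st.py
```

```text
14.725 jaw -0.558 [0.5884 0.0513 0.0568] F [0.37 1.19 6.42] M [ 0.224  0.099 -0.124] 0.038 tau7 -0.604 j7 [ 0.3   0.46 -0.57  1.71  0.28  1.05 -0.93]
```

Emit:
servo_tool(steps=[{"xyz":[0,0,0],"spin":-0.5,"claw":0},{"xyz":[0,0,0],"spin":-0.8,"claw":0},{"xyz":[0,0,0],"spin":-0.8,"claw":0},{"xyz":[0,0,0],"spin":-0.8,"claw":0},{"xyz":[0,0,0],"spin":-0.8,"claw":0},{"xyz":[0,0,0],"spin":-0.8,"claw":0},{"xyz":[0,0,0],"spin":-0.8,"claw":0},{"xyz":[0,0,0],"spin":-0.8,"claw":0},{"xyz":[0,0,0],"spin":-0.5,"claw":0},{"xyz":[0,0,0],"spin":-0.3,"claw":0},{"xyz":[0,0,0],"spin":0,"claw":0}])

```text
time: 16.1
ee_pos: [0.5882, 0.0524, 0.0568]
tool_rot: [-3.14, 0.033, -0.002]
force: [-1.9, 3.6, 6.6]
width: 0.0382
```

```bash
python3 st.py
```

```text
16.1 jaw -1.592 [0.5882 0.0524 0.0568] F [-1.87  3.58  6.58] M [ 0.674  0.299 -0.025] 0.0382 tau7 -0.356 j7 [ 0.15  0.43 -0.39  1.72  0.18  1.03 -1.89]
```

Emit:
servo_tool(steps=[{"xyz":[0,0,0.06],"spin":0,"claw":0},{"xyz":[0,0,0.06],"spin":0,"claw":0},{"xyz":[0,0,0.06],"spin":0,"claw":0},{"xyz":[0,0,0],"spin":0,"claw":0}])

```text
time: 16.6
ee_pos: [0.5878, 0.0508, 0.0651]
tool_rot: [3.141, -0.032, 0.0]
force: [0.5, -0.5, -0.7]
width: 0.0381
```

```bash
python3 st.py
```

```text
16.6 jaw -1.591 [0.5878 0.0508 0.0651] F [ 0.47 -0.51 -0.66] M [-0.039 -0.008 -0.008] 0.0381 tau7 0.013 j7 [ 0.15  0.42 -0.39  1.71  0.18  1.05 -1.89]
```

Emit:
servo_tool(steps=[{"xyz":[0,0,0.1],"spin":0,"claw":0},{"xyz":[0,0,0.2],"spin":0,"claw":0},{"xyz":[0,0,0.3],"spin":0,"claw":0},{"xyz":[0,0,0.4],"spin":0,"claw":0},{"xyz":[0,0,0.3],"spin":0,"claw":0},{"xyz":[0,0,0.15],"spin":0,"claw":0},{"xyz":[0,0,0],"spin":0,"claw":0},{"xyz":[0,0,0],"spin":0,"claw":0},{"xyz":[0,0,0],"spin":0,"claw":0}])

```text
time: 17.73
ee_pos: [0.5874, 0.0509, 0.1367]
tool_rot: [3.141, -0.032, -0.002]
force: [0.4, 0.8, -0.4]
width: 0.0378
```

```bash
python3 st.py
python3 - <<'E'
from h import *
im=r.camera("side");cv2.imwrite("pics/s8.png",im[:,:,::-1]);p=pose("side")
o=r.get_obs()["ee_pos"];print(proj(p,[[.5867,.0507,.160],[.5867,.0507,.170],[.5867,.0507,.138]]).round(1).tolist())
for c in blobs(im,6,22,s=140,amin=40)[1]:
    x,y,w,h=cv2.boundingRect(c)
    if 200<x<400 and y<260:print("orange",(x,y,w,h))
a=np.int32
cv2.imwrite("pics/s8c.png",cv2.resize(im[130:320,200:420],None,fx=3,fy=3,interpolation=2)[:,:,::-1])
E
```

```text
17.725 jaw -1.591 [0.5874 0.0509 0.1367] F [ 0.39  0.83 -0.41] M [ 0.028 -0.027 -0.068] 0.0378 tau7 -0.0 j7 [ 0.17  0.35 -0.4   1.65  0.14  1.18 -1.86]
[[299.2, 179.1], [299.2, 175.0], [299.2, 188.1]]
orange (257, 174, 51, 21)
```

View pics/s8c.png

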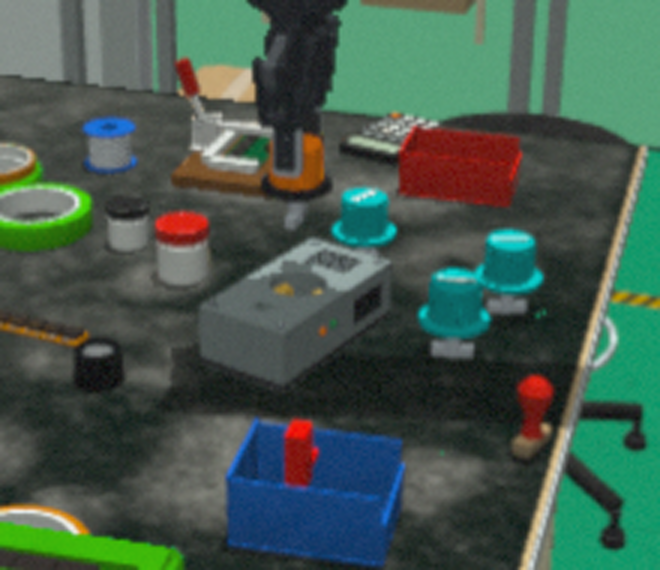

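```bash
python3 -c "
from cell import r
print(r.get_obs()['joint_vel'].round(4));print(r.close_job())"
```

```text
[-0.0004 -0.0025  0.0016 -0.0035 -0.0002  0.0005  0.0001]
the job is handed in; nothing more can be done
None
```

The pod is open and I handed the job in at about 18 s. The plug was pulled straight up and left in the blue bin. I then turned the cap, lifted it off and kept it in the gripper above the well.

**Thread:** turning counter-clockwise (+z) hit a stop after about 0.3 rad, at about 0.9 N m. Turning the other way went freely, and at about 1.29 rad the cap lifted with only its own weight.

**Last checks:**
- **Cap:** it is still gripped, with the jaws reading 38 mm on the 40 mm cap. The cap's grip point is about 107 mm above the deck, taken from how far the arm lifted it and matching the flange in the side view. It sits within about 1 mm of the pod's axis, looks level, and the joints are at rest.
- **Plug:** the final side view shows it standing upright in the blue bin.
- **Other items:** the jar, loupe and stamp look to be standing where they were in that same view. I did not measure them again.

**What went wrong or disagreed:**
- **First plug grasp missed:** the jaws shut just above the handle, with a push of about 26 N and no visible shift of the plug.
- **Fingertip position:** the side camera showed the fingertips about 10 mm behind the reported TCP, not 17 mm ahead as stated. I went about 27 mm deeper for the second try and for the cap, and both grasps then held.

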